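Send the serving shuttle down the bar lane to the guest's marker

TASK

Send the loaded serving shuttle along its lane, from the robot's left to its right, and bring it to rest with the red line across its deck level with the red fin of the brass marker clipped on the lane wall. It rolls almost without friction: handle it gently and by its orange sprung bumpers alone (not by its deck or chassis, nor the carafe and cup it carries), never let it race or run into the stop at either end, and leave the things standing around alone. Then take your hand away and see that it stays standing at the marker for a few seconds.

Things in the scene. Friction and masses are not known exactly. Their poses are not given: they have to be found in the camera images.
- lane: fixed steel U-channel lane on the counter: inner length 870 mm, inner width 132, floor 8 mm above the counter, walls 6 mm thick, 50 high; red-faced stop blocks 52 high end the inner length at y = +435 and -435 mm. Place and yaw vary. Origin: centre of its underside; y along the lane, z up. The shuttle must travel towards -y of the lane, to the robot's right
- shuttle: serving shuttle on wheels, moves only along the lane's y, axes parallel to it: steel chassis, oak deck 122 mm wide, 204 long, top 60 above the counter; bumper faces at 135 mm either side, so a stop is met at y = +-300 mm. Moving mass nominally 3.2 kg (2.3 to 4.1), drag 0.4 N s/m, rolling friction 0.012 N: it coasts many seconds. Origin: under the chassis centre, 12 mm above the counter
- deck_line (a point): middle of the thin red line across the shuttle's deck, right above the shuttle's origin, 60 mm above the counter; to come level with the marker's fin along the lane
- cargo: lidded steel carafe (76 mm diameter) and black cup (60 mm) seated firmly on the shuttle's deck, within 65 mm of its centre along the lane and 57 mm across; the carafe's knob ends 177 mm above the counter. Origin: centre of the deck's top. Not to be touched
- marker: brass clip on the lane's far side wall (away from the robot) with an upright red fin 6 mm thick along the lane, top 90 mm above the counter. Origin: top of the wall, on the fin's middle plane; axes parallel to the lane's. The deck line must come to the same y along the lane. Fixed, but stands elsewhere each time
- bumper_rear (a joint): how far the rear bumper is pressed in, m: 0 free, 0.030 fully in. Block 112 mm wide, orange face 34 high (16 to 50 mm above the counter), sliding along the lane into the chassis against a spring of 80 N/m (damping 1.2 N s/m, bumper 0.1 kg). It springs back: a shuttle meeting a still finger bounces off at most of its speed
- bumper_front (a joint): the same for the leading bumper (at the shuttle's -y end)
- bumper_rear_face (a point): middle of the rear bumper's orange push face, which looks along the lane's +y; 135 mm from the shuttle's centre when free; 33 mm above the counter. Push here to send the shuttle off
- bumper_front_face (a point): middle of the leading bumper's orange face, which looks along the lane's -y; 135 mm from the shuttle's centre when free; 33 mm above the counter. Brake here
- kettle: black gooseneck kettle, 148 mm diameter, 135 mm high, standing beyond the lane; origin at the centre of its underside; leave alone
- black_cup: black cup, 84 mm diameter, 70 mm high, beyond the lane; origin at the centre of its underside; leave alone
- amber_mug: amber glass mug, 80 mm diameter, 85 mm high, beyond the lane; origin at the centre of its underside; leave alone
- steel_jug: small steel jug, 72 mm diameter, 75 mm high, between robot and lane; origin at the centre of its underside; leave alone

How it is judged:
By the outcome, as a careful person would: the job done as asked, in the order asked, and still so for the second after the job is handed in, with the robot touching nothing.
It also fails if it takes over 32 s, if anything falls off the work surface, if the arm or the gripper's body presses on something with over 40 N, if the wrist force passes 120 N, or if a joint passes its speed limit or range.

ROBOT

A 6-joint arm with a two-finger parallel gripper is mounted at the origin on the work surface. World frame = base frame: x ahead of the robot, y to its left, z up, the work surface at z = 0. Lengths are in m, angles in degrees, forces in N, time in s.
With the tool pointing down it reaches from about 0.25 to 0.725 m from the base axis. Payload 9.7 kg.
Tool frame: the origin (TCP) lies midway between the tips of the shut fingers; the grasp point (between the pads) lies 19 mm behind it; z points along the fingers, y is the line along which they close (so a half turn about z gives the same grasp; the last joint's range is limited). The gripper opens to 85 mm and grips with 20 to 120 N. Pads are 22 mm wide; open, the fingers measure 114 mm over their backs; the gripper's body (76 mm by 85 mm) begins 54 mm behind the grasp point. The pads swing forward as they close: fully open they stand 13 mm farther back than shut.
Start: joints at [-73.74, 4.979, 10.078, 95.1, 0, 90], TCP at [0.154, -0.528, 0.231] pointing down, gripper open.
Joint ranges: [-179.16, 179.16], [-48.56, 103.87], [-65.8, 70.77], [-126.05, 130.52], [-82.76, 87.17], [-180, 180]. Speed limits (degrees/s): [127.2, 127.2, 147.25, 180, 180, 180].

INTERFACE

Orientations are given as [roll, pitch, yaw] about the fixed x, y, z axes, in that order (R = Rz(yaw) Ry(pitch) Rx(roll)).
In Python, from workcell import readout, imaging, bot, spotter gives the robot as it stands.
- The arm moves only by the shell command python3 -m jog 'ROWS' [FORCE]. ROWS is JSON, a list of rows, each an object with "rotation": the turn, a rotation vector about the world's x, y, z in degrees, a list of three; "translation": the shift along the world's x, y, z in mm, a list of three; "grip": the finger opening in mm, from 0 to 85.4. In form: [{"rotation": [wx, wy, wz], "translation": [dx, dy, dz], "grip": grip}, ...]. A call has 1 to 20 rows; each row is the pose to reach, as a shift and turn from the pose commanded when the call began; what a row does not reach only later rows make up. A row lasts 1/10 s, in which the tool goes at most 50 mm and 8.59 degrees, less where a joint would pass 70% of its speed; a pose out of reach is approached as far as the arm can. A call with a gripper value outside its range is refused whole. The fingers move at their own pace and stop on an object; FORCE is the grip in N (left out, the last holds). Time passes only in rows, so rows that repeat a pose let the fingers close. It gives the time, the measured TCP pose, the force, the opening and the grip force at its end, in the units of the state.
- readout.get_obs(): the state, without advancing time (a new reading comes with each control period).
- imaging.camera(name): name is "scene" or "top" or "wrist"; returns (picture, depth): 480x640x3 uint8, red, green, blue; 480x640 float32, m along the optical axis (not along the pixel's ray), 0 where there is no reading.
- imaging.camera_info(name): a dict with "vertical_fov" (degrees; the focal length in pixels is half the picture's height over the tangent of half this angle, whatever the lens; pixels are square), "cx", "cy" (the principal point, pixels), "k1" (the pictures are not rectified: a ray, as slopes to the right and down, at radius r is drawn at 1 + k1 r^2 times it, then the intrinsics apply), "extrinsics" (4x4, takes a point from camera to world coordinates); the wrist camera has in their place "tool_from_camera" (4x4, takes a point from camera to tool coordinates, whose origin is the TCP and whose axes are the flange's). Camera axes: x right, y down, z forward; pixel columns grow to the right and rows downward; lengths in m; the calibration is good to about 2 mm. A picture is of the moment at which its call begins: read the wrist's pose just before it. camera_info takes no time and is no camera call.
- bot.job_done(): hands the job in; it is judged then, once.
Trained networks look in the newest picture that a camera, given by its name, has taken for a name from the list of things; names that differ only in an ending like _2 or _b are one class to them, and where a whole thing is asked for, a point or a joint stands for the part that bears it (a point fixed in the world has none). Each returns a list of dicts, best first, with "confidence" (0 to 1); they miss things now and then, are a little off and sometimes report something else, mostly with a low value. They report only what shows in the picture. A call takes as long as a camera call.
- spotter.spot_in(camera, target): "box" ([centre column, centre row, width, height] in pixels, round what is visible of it).
- spotter.mark_of(camera, target): "uv" ([column, row] in pixels: a listed point, or the origin of a listed thing).
The state is a dict: "time": time; "q": joint angles; "qd": joint speeds; "joint_efforts": joint torques, N m; "ee_pos": TCP position; "tcp_rot": TCP orientation; "wrist_force": force on the tool from outside, world axes, zero at the start; "torque": the same for the moment, N m; "opening": finger opening in m; "grasp_force": force on a finger pad.
Only numpy, scipy, OpenCV 4.12 (cv2) and the standard library are available. Lean on these libraries where they do the work, as an engineer would, in place of code of your own. Each camera call takes 0.05 s, during which the arm holds its last target. There are 200 camera calls.

## Working session

There is one attempt and no reset: what is moved stays moved. The work goes in short steps, Python scripts to look and compute and a shell command to move; the robot and the scene stay as the last step left them, time stands still between calls to the robot, and variables do not carry over. Pictures are saved under pics/ and viewed, at most 10 in all, crops included, and the job is handed in when it is done.

```bash
mkdir -p pics
cat > h.py <<'E'
import numpy as np, cv2
from workcell import readout, imaging, bot, spotter
def ray(cam,uv):
    i=imaging.camera_info(cam); f=240/np.tan(np.radians(i["vertical_fov"]/2))
    d=np.array([(uv[0]-i["cx"])/f,(uv[1]-i["cy"])/f]); s=d.copy()
    for _ in range(20): s=d/(1+i["k1"]*(s@s))
    T=np.array(i["extrinsics"]); return T[:3,3], T[:3,:3]@np.array([s[0],s[1],1])
def atz(cam,uv,z):
    o,r=ray(cam,uv); return o+r*(z-o[2])/r[2]
def atdepth(cam,uv,d):
    o,r=ray(cam,uv); return o+r*d
E
python3 - <<'E'
from h import *
np.set_printoptions(precision=4,suppress=True)
for c in ["top","scene"]:
    p,d=imaging.camera(c); cv2.imwrite(f"pics/{c}0.png",p[:,:,::-1])
    for t,z in [("lane",0),("deck_line",.06),("marker",.058),("bumper_rear_face",.033),("bumper_front_face",.033),("shuttle",.012),("steel_jug",0),("kettle",0),("black_cup",0),("amber_mug",0)]:
        for m in spotter.mark_of(c,t)[:2]: print(c,t,np.round(m["uv"],1),round(m["confidence"],2),atz(c,m["uv"],z))
o=readout.get_obs();print(o["time"],o["ee_pos"],o["tcp_rot"],o["wrist_force"],o["opening"])
E
```

```text
top lane [377.7 258.2] 0.81 [ 0.4896 -0.017   0.    ]
top deck_line [310.8 257.4] 0.71 [0.4878 0.16   0.06  ]
top marker [465.6 329.1] 0.55 [ 0.3014 -0.2382  0.058 ]
top marker [396.6 228.7] 0.5 [ 0.562  -0.0631  0.058 ]
top bumper_rear_face [260.3 257.3] 0.57 [0.4904 0.2945 0.033 ]
top bumper_front_face [363.6 255. ] 0.94 [0.4957 0.0223 0.033 ]
top shuttle [313.7 258.9] 0.91 [0.4874 0.1543 0.012 ]
top steel_jug [469.2 330.3] 0.79 [ 0.2955 -0.2603  0.    ]
top steel_jug [379.6 258.1] 0.33 [ 0.4899 -0.0222  0.    ]
top kettle [286.7 170.3] 0.77 [0.7313 0.229  0.    ]
top kettle [313.3 259.4] 0.31 [0.4869 0.1559 0.    ]
top black_cup [366.1 165.7] 0.95 [0.7431 0.0118 0.    ]
top black_cup [258.2 261.3] 0.67 [0.4821 0.3043 0.    ]
top amber_mug [445.5 170.9] 0.84 [ 0.7284 -0.2059  0.    ]
scene lane [301. 236.] 0.9 [ 0.4946 -0.0179  0.    ]
scene lane [343.5 278.7] 0.23 [0.4844 0.1556 0.    ]
scene deck_line [347.4 262.9] 0.67 [0.4838 0.167  0.06  ]
scene marker [264.6 226. ] 0.62 [ 0.581  -0.0367  0.058 ]
scene bumper_rear_face [380.8 308.5] 0.79 [0.4826 0.294  0.033 ]
scene bumper_front_face [313.3 234.8] 0.78 [0.4854 0.0249 0.033 ]
scene bumper_front_face [318.  160.1] 0.4 [ 0.3191 -0.2264  0.033 ]
scene shuttle [341.  277.7] 0.59 [0.494  0.1595 0.012 ]
scene steel_jug [316.6 162.1] 0.61 [ 0.3033 -0.2596  0.    ]
scene kettle [265.8 346. ] 0.6 [0.724  0.2325 0.    ]
scene black_cup [216.4 285.6] 0.9 [0.7399 0.026  0.    ]
scene black_cup [380.7 310.7] 0.47 [0.4677 0.2769 0.    ]
scene amber_mug [181.1 221.9] 0.58 [ 0.7249 -0.2185  0.    ]
1.1 [ 0.154  -0.528   0.2313] [179.999    0.0007  16.2601] [ 0.3973  0.761  -0.0213] 0.08542294637509991
```

View pics/top0.png

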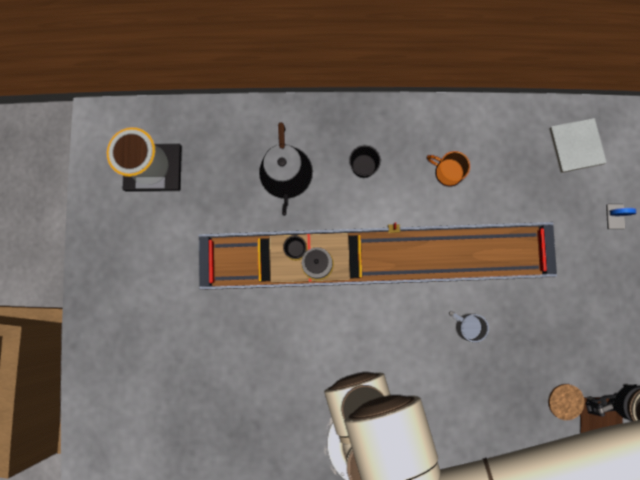

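View pics/scene0.png

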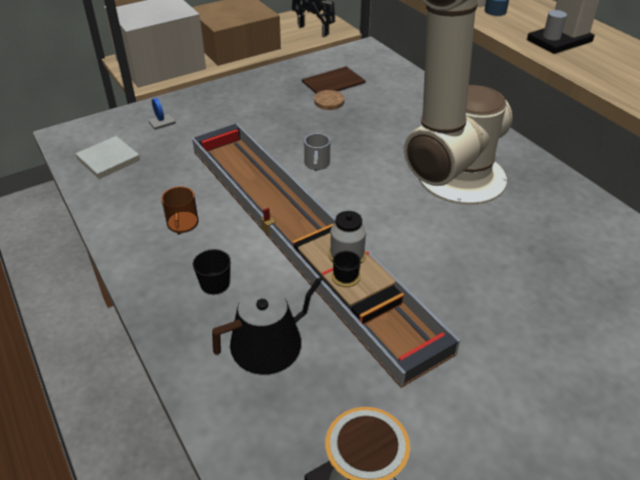

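The top view shows the lane almost along the world's y. The shuttle is at about column 311, the fin at (393,227), and the stops at columns 210 and 543. The scene view agrees. Next I'll refine these offline from the saved pictures.

```bash
cat >> h.py <<'E'
def blobs(img,kind,roi):
    h=cv2.cvtColor(img,cv2.COLOR_RGB2HSV).astype(int); H,S,V=h[...,0],h[...,1],h[...,2]
    m=(((H<5)|(H>172))&(S>150)&(V>90)) if kind=="red" else ((H>=14)&(H<24)&(S>190)&(V>140))
    k=np.zeros_like(m); k[roi[1]:roi[3],roi[0]:roi[2]]=1; m=(m&k).astype(np.uint8)
    n,l,st,c=cv2.connectedComponentsWithStats(m,connectivity=8)
    return [(st[i].tolist(),c[i].round(1).tolist()) for i in range(1,n) if st[i,4]>=3]
E
python3 - <<'E'
from h import *
np.set_printoptions(precision=4,suppress=True)
for c,roi in [("top",(195,215,560,295)),("scene",(180,110,470,390))]:
    im=cv2.imread(f"pics/{c}0.png")[:,:,::-1].copy()
    for k in ["red","org"]:
        for st,ce in blobs(im,k,roi): print(c,k,st,ce)
    print(np.array(imaging.camera_info(c)["extrinsics"]))
im=cv2.imread("pics/top0.png"); a=cv2.resize(im[215:295,200:400],None,fx=4,fy=4,interpolation=cv2.INTER_NEAREST)
cv2.imwrite("pics/crop.png",a)
E
```

```text
top red [394, 224, 2, 2, 3] [394.3, 224.3]
top red [540, 228, 7, 43, 175] [543.1, 249.1]
top red [308, 234, 2, 15, 24] [308.5, 240.5]
top red [209, 239, 5, 44, 181] [210.6, 261.9]
top org [358, 235, 4, 43, 96] [359.8, 256.7]
top org [258, 238, 3, 43, 97] [258.8, 260.1]
[[-0.0019 -0.9943  0.1066  0.3713]
 [-0.9999  0.0032  0.0121  0.0934]
 [-0.0124 -0.1065 -0.9942  1.6   ]
 [ 0.      0.      0.      1.    ]]
scene red [202, 129, 36, 15, 117] [219.2, 136.1]
scene red [263, 209, 6, 2, 7] [265.4, 209.4]
scene red [323, 268, 10, 6, 23] [327.4, 270.8]
scene red [399, 333, 45, 27, 159] [421.6, 345.7]
[[-0.856   0.3538 -0.377   1.0424]
 [ 0.517   0.5841 -0.6257  0.9535]
 [-0.0011 -0.7305 -0.6829  1.0208]
 [ 0.      0.      0.      1.    ]]
```

View pics/crop.png

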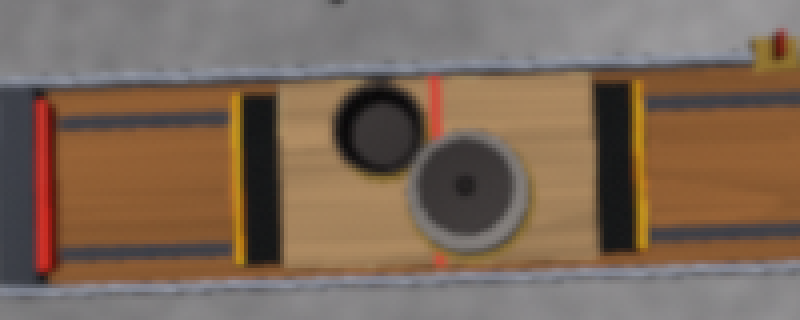

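The crop shows the deck line from about (308.7,234) to (310,281), the fin at about (395,226), and the orange faces at columns 259 and 360.

Run:
```python
from h import *
np.set_printoptions(precision=4,suppress=True)
P=lambda uv,z,c="top": atz(c,uv,z)
s0=P((211,261.9),.052);s1=P((543.1,249.1),.052)
d=(s1-s0)[:2];L=np.linalg.norm(d);d/=L;print("stops",s0,s1,"L",L,"yaw of -y dir vs world -y deg",np.degrees(np.arctan2(d[0],-d[1])))
for n,uv,z in [("rear",(258.8,260.1),.05),("front",(359.8,256.7),.05),("line far",(308.5,236),.06),("line near",(310,280.5),.06),("fin",(395.2,225.8),.08),("fin lo",(395.2,225.8),.07)]:
    p=P(uv,z);print(n,p,"s",(p-s0)[:2]@d)
for n,uv,z in [("s0",(421.6,345.7),.052),("s1",(219.2,136.1),.052),("fin top",(265.4,209.4),.09),("line far",(325,271.5),.06)]:
    p=P(uv,z,"scene");print("scene",n,p,"s",(p-s0)[:2]@d)
```

```text
stops [0.4771 0.4218 0.052 ] [ 0.5077 -0.4514  0.052 ] L 0.8737002920580941 yaw of -y dir vs world -y deg 2.0085721327148143
rear [0.4818 0.2962 0.05  ] s 0.12564398752611472
front [0.49   0.0329 0.05  ] s 0.38902733453640964
line far [0.5435 0.166  0.06  ] s 0.2578970598008257
line near [0.4281 0.162  0.06  ] s 0.257888572849893
fin [ 0.5668 -0.0573  0.08  ] s 0.4819493564315693
fin lo [ 0.5681 -0.0583  0.07  ] s 0.48298581802511
scene s0 [0.481  0.4256 0.052 ] s -0.003681301199446287
scene s1 [ 0.5098 -0.446   0.052 ] s 0.8684150625148483
scene fin top [ 0.5676 -0.0545  0.09  ] s 0.4790969046570403
scene line far [0.5396 0.1639 0.06  ] s 0.259873078924244
```

```bash
python3 -m jog '[{"rotation":[0,0,-14],"translation":[326,873,0],"grip":0},{"rotation":[0,0,-14],"translation":[326,873,0],"grip":0},{"rotation":[0,0,-14],"translation":[326,873,0],"grip":0},{"rotation":[0,0,-14],"translation":[326,873,0],"grip":0},{"rotation":[0,0,-14],"translation":[326,873,0],"grip":0},{"rotation":[0,0,-14],"translation":[326,873,0],"grip":0},{"rotation":[0,0,-14],"translation":[326,873,0],"grip":0},{"rotation":[0,0,-14],"translation":[326,873,0],"grip":0},{"rotation":[0,0,-14],"translation":[326,873,0],"grip":0},{"rotation":[0,0,-14],"translation":[326,873,0],"grip":0},{"rotation":[0,0,-14],"translation":[326,873,0],"grip":0},{"rotation":[0,0,-14],"translation":[326,873,0],"grip":0},{"rotation":[0,0,-14],"translation":[326,873,0],"grip":0},{"rotation":[0,0,-14],"translation":[326,873,0],"grip":0},{"rotation":[0,0,-14],"translation":[326,873,0],"grip":0},{"rotation":[0,0,-14],"translation":[326,873,0],"grip":0},{"rotation":[0,0,-14],"translation":[326,873,0],"grip":0},{"rotation":[0,0,-14],"translation":[326,873,0],"grip":0},{"rotation":[0,0,-14],"translation":[326,873,0],"grip":0},{"rotation":[0,0,-14],"translation":[326,873,0],"grip":0}]'
```

```text
time: 3.1
ee_pos: [0.4732, 0.0596, 0.2314]
tcp_rot: [-177.9, 0.1, 6.0]
wrist_force: [-0.7, 0.0, 0.3]
opening: -0.0
grasp_force: 0.0
```

```bash
python3 -m jog '[{"rotation":[0,0,-4],"translation":[7,270,0],"grip":0},{"rotation":[0,0,-4],"translation":[7,270,0],"grip":0},{"rotation":[0,0,-4],"translation":[7,270,0],"grip":0},{"rotation":[0,0,-4],"translation":[7,270,0],"grip":0},{"rotation":[0,0,-4],"translation":[7,270,0],"grip":0},{"rotation":[0,0,-4],"translation":[7,270,0],"grip":0},{"rotation":[0,0,-4],"translation":[7,270,0],"grip":0}]'
```

```text
time: 3.8
ee_pos: [0.498, 0.0733, 0.2315]
tcp_rot: [-175.8, 0.1, 6.0]
wrist_force: [-0.2, 0.3, 0.2]
opening: 0.0001
grasp_force: 0.0
```

```bash
python3 -c "
from h import *
o=readout.get_obs();print(np.round(o['q'],1),np.round(o['qd'],1),o['ee_pos'])
print(o['tcp_rot'])"
```

```text
[  6.   -1.4   3.5  95.    4.2 179.9] [ 0.3  2.6  2.6 -0.   0.2 -0.1] [0.49796567 0.07326623 0.23152644]
[-1.75781438e+02  1.36252603e-01  6.03836916e+00]
```

Joint 6 hit its limit. I'll turn the tool the other way, to yaw about 92°.

```bash
python3 -m jog '[{"rotation":[0,0,86],"translation":[-18,272,0],"grip":0},{"rotation":[0,0,86],"translation":[-18,272,0],"grip":0},{"rotation":[0,0,86],"translation":[-18,272,0],"grip":0},{"rotation":[0,0,86],"translation":[-18,272,0],"grip":0},{"rotation":[0,0,86],"translation":[-18,272,0],"grip":0},{"rotation":[0,0,86],"translation":[-18,272,0],"grip":0},{"rotation":[0,0,86],"translation":[-18,272,0],"grip":0},{"rotation":[0,0,86],"translation":[-18,272,0],"grip":0},{"rotation":[0,0,86],"translation":[-18,272,0],"grip":0},{"rotation":[0,0,86],"translation":[-18,272,0],"grip":0}]'; python3 -c "
from h import *
o=readout.get_obs();print(np.round(o['q'],1),np.round(o['qd'],1))"
```

```text
time: 4.8
ee_pos: [0.4798, 0.3454, 0.2313]
tcp_rot: [-175.8, 0.2, 92.3]
wrist_force: [0.3, -0.2, 0.4]
opening: 0.0
grasp_force: 0.0
[ 34.7  14.7  21.1 100.    2.1 122.3] [  2.3   3.8   4.5   4.1  -5.  -82.8]
```

```bash
python3 -m jog '[{"rotation":[0,-4.2,0],"translation":[0,0,-50],"grip":0},{"rotation":[0,-4.2,0],"translation":[0,0,-100],"grip":0},{"rotation":[0,-4.2,0],"translation":[0,0,-150],"grip":0},{"rotation":[0,-4.2,0],"translation":[0,-10,-190],"grip":0},{"rotation":[0,-4.2,0],"translation":[1,-20,-201],"grip":0}]'; python3 -c "
from h import *
c='top'
p,d=imaging.camera(c);cv2.imwrite('pics/top1.png',p[:,:,::-1])
for k in ['red','org']: print(k,blobs(p,k,(195,215,560,295)))"
```

```text
time: 5.3
ee_pos: [0.4782, 0.3233, 0.0255]
tcp_rot: [-179.6, 0.5, 92.0]
wrist_force: [-0.3, -1.4, -0.5]
opening: 0.0002
grasp_force: 0.0
red [([394, 224, 2, 2, 3], [394.3, 224.3]), ([540, 228, 7, 43, 176], [543.1, 249.2]), ([308, 234, 2, 15, 24], [308.5, 240.5])]
org [([359, 235, 3, 42, 87], [359.9, 256.2]), ([258, 238, 2, 19, 36], [258.5, 246.5])]
```

View pics/top1.png

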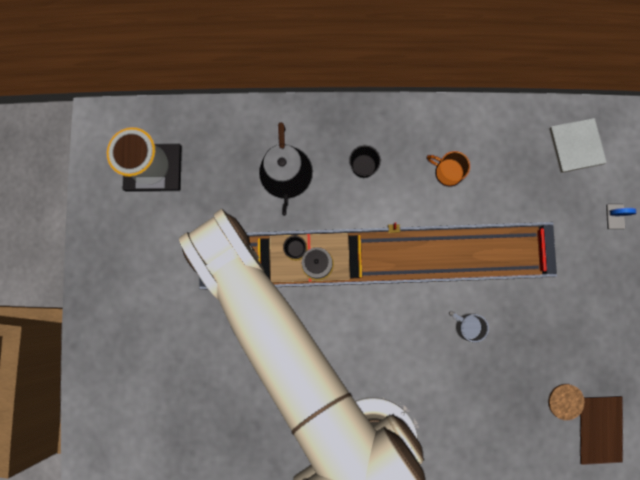

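The arm is behind the rear bumper and the shuttle has not moved. Starting a slow launch at 25 mm/s.

```bash
python3 -m jog '[{"rotation":[0,0,0],"translation":[0,-2.5,3],"grip":0},{"rotation":[0,0,0],"translation":[0.2,-5,3],"grip":0},{"rotation":[0,0,0],"translation":[0.3,-7.5,3],"grip":0},{"rotation":[0,0,0],"translation":[0.4,-10,3],"grip":0},{"rotation":[0,0,0],"translation":[0.5,-12.5,3],"grip":0},{"rotation":[0,0,0],"translation":[0.6,-15,3],"grip":0},{"rotation":[0,0,0],"translation":[0.7,-17.5,3],"grip":0},{"rotation":[0,0,0],"translation":[0.7,-20,3],"grip":0},{"rotation":[0,0,0],"translation":[0.8,-22.5,3],"grip":0},{"rotation":[0,0,0],"translation":[0.9,-25,3],"grip":0},{"rotation":[0,0,0],"translation":[1,-27.5,3],"grip":0},{"rotation":[0,0,0],"translation":[1,-30,3],"grip":0},{"rotation":[0,0,0],"translation":[1.1,-32.5,3],"grip":0},{"rotation":[0,0,0],"translation":[1.2,-35,3],"grip":0}]'
cat >> h.py <<'E'
S0=np.array([.4771,.4218]); D=np.array([.035,-.9994])
def track(save=None):
    t=readout.get_obs()["time"]; p,_=imaging.camera("top")
    if save: cv2.imwrite(f"pics/{save}.png",p[:,:,::-1])
    h=cv2.cvtColor(p,cv2.COLOR_RGB2HSV).astype(float)
    # front/rear orange faces and deck line: sub-pixel column per row, weighted by saturation-coded mask
    out={"t":round(t,2)}
    for n,k,z in [("o","org",.05),("r","red",.06)]:
        for st,c in blobs(p,k,(195,225,535,290)):
            q=atz("top",c,z)[:2]-S0; out[n+str(st[0])]=(st[4],round(1000*float(q@D),1))
    return out
E
python3 -c "
from h import *
print(track());print(track())"
```

```text
time: 6.75
ee_pos: [0.482, 0.29, 0.0335]
tcp_rot: [-180.0, 0.3, 92.0]
wrist_force: [0.1, -0.5, -0.6]
opening: -0.0002
grasp_force: 0.0
{'t': 6.75, 'o367': (88, 411.4), 'r317': (15, 279.5), 'r209': (58, -0.3)}
{'t': 6.8, 'o368': (90, 413.7), 'o267': (13, 150.5), 'r317': (21, 281.4), 'r209': (60, 0.0)}
```

```bash
python3 -m jog '[{"rotation":[0,0,0],"translation":[0,-2,0],"grip":0},{"rotation":[0,0,0],"translation":[0.2,-4,0],"grip":0},{"rotation":[0,0,0],"translation":[0.3,-6,0],"grip":0},{"rotation":[0,0,0],"translation":[0.4,-8,0],"grip":0},{"rotation":[0,0,0],"translation":[0.5,-10,0],"grip":0},{"rotation":[0,0,0],"translation":[0.6,-12,0],"grip":0},{"rotation":[0,0,0],"translation":[0.7,-14,0],"grip":0},{"rotation":[0,0,0],"translation":[0.7,-16,0],"grip":0},{"rotation":[0,0,0],"translation":[0.8,-18,0],"grip":0},{"rotation":[0,0,0],"translation":[0.9,-20,0],"grip":0}]'
python3 -c "
from h import *
print(track());print(track());print(readout.get_obs()['ee_pos'])"
```

```text
time: 7.85
ee_pos: [0.483, 0.27, 0.0335]
tcp_rot: [-180.0, 0.3, 92.0]
wrist_force: [-1.1, 0.1, 0.3]
opening: 0.0
grasp_force: 0.0
{'t': 7.85, 'o384': (91, 455.7), 'o283': (56, 191.8), 'r333': (16, 323.4), 'r209': (132, 0.2)}
{'t': 7.9, 'o385': (86, 457.3), 'o283': (53, 193.5), 'r334': (28, 325.0), 'r209': (134, 0.2)}
[0.48294161 0.26997976 0.03348201]
```

```bash
python3 -m jog '[{"rotation":[0,0,0],"translation":[0,-3,0],"grip":0},{"rotation":[0,0,0],"translation":[0.2,-6,0],"grip":0},{"rotation":[0,0,0],"translation":[0.3,-9,0],"grip":0},{"rotation":[0,0,0],"translation":[0.4,-12,0],"grip":0},{"rotation":[0,0,0],"translation":[0.5,-15,0],"grip":0},{"rotation":[0,0,0],"translation":[0.6,-18,0],"grip":0},{"rotation":[0,0,0],"translation":[0.7,-21,0],"grip":0},{"rotation":[0,0,0],"translation":[0.8,-24,0],"grip":0},{"rotation":[0,0,0],"translation":[0.9,-27,0],"grip":0},{"rotation":[0,0,0],"translation":[1,-30,0],"grip":0},{"rotation":[0,0,0],"translation":[1.1,-33,0],"grip":0},{"rotation":[0,0,0],"translation":[1.2,-36,0],"grip":0},{"rotation":[0,0,0],"translation":[1.3,-39,0],"grip":0},{"rotation":[0,0,0],"translation":[1.4,-42,0],"grip":0},{"rotation":[0,0,0],"translation":[1.5,-45,0],"grip":0},{"rotation":[0,0,0],"translation":[1.6,-48,0],"grip":0},{"rotation":[0,0,0],"translation":[1.7,-51,0],"grip":0},{"rotation":[0,0,0],"translation":[1.8,-54,0],"grip":0},{"rotation":[0,0,0],"translation":[1.9,-57,0],"grip":0},{"rotation":[0,0,0],"translation":[2,-60,0],"grip":0}]'
python3 -c "
from h import *
print(track());print(track('top2'));print(readout.get_obs()['ee_pos'])"
```

```text
time: 9.95
ee_pos: [0.4849, 0.21, 0.0335]
tcp_rot: [-180.0, 0.3, 92.0]
wrist_force: [-0.2, 1.2, 0.3]
opening: 0.0
grasp_force: 0.0
{'t': 9.95, 'o406': (114, 513.8), 'r355': (33, 381.6), 'r209': (178, 0.7)}
{'t': 10.0, 'o406': (113, 515.0), 'r356': (28, 382.6), 'r209': (177, 0.7)}
[0.48494303 0.20986595 0.0334828 ]
```

```bash
python3 -m jog '[{"rotation":[0,0,0],"translation":[0.2,-5.5,0],"grip":0},{"rotation":[0,0,0],"translation":[0.4,-11,0],"grip":0},{"rotation":[0,0,0],"translation":[0.6,-16.5,0],"grip":0},{"rotation":[0,0,0],"translation":[0.8,-22,0],"grip":0},{"rotation":[0,0,0],"translation":[1,-27.5,0],"grip":0},{"rotation":[0,0,0],"translation":[1.1,-33,0],"grip":0},{"rotation":[0,0,0],"translation":[1.2,-35,0],"grip":0},{"rotation":[0,0,0],"translation":[1.3,-36.9,0],"grip":0},{"rotation":[0,0,0],"translation":[1.4,-38.9,0],"grip":0},{"rotation":[0,0,0],"translation":[1.4,-40.8,0],"grip":0},{"rotation":[0,0,0],"translation":[1.5,-42.8,0],"grip":0},{"rotation":[0,0,0],"translation":[1.6,-44.7,0],"grip":0},{"rotation":[0,0,0],"translation":[1.6,-46.7,0],"grip":0},{"rotation":[0,0,0],"translation":[1.7,-48.6,0],"grip":0},{"rotation":[0,0,0],"translation":[1.8,-50.6,0],"grip":0},{"rotation":[0,0,0],"translation":[1.8,-52.5,0],"grip":0},{"rotation":[0,0,0],"translation":[1.9,-54.5,0],"grip":0},{"rotation":[0,0,0],"translation":[2,-56.4,0],"grip":0},{"rotation":[0,0,0],"translation":[2,-58.4,0],"grip":0},{"rotation":[0,0,0],"translation":[2.1,-60.3,0],"grip":0}]' | head -2
python3 -m jog '[{"rotation":[0,0,0],"translation":[0,-2,0],"grip":0},{"rotation":[0,0,0],"translation":[0.1,-4,0],"grip":0},{"rotation":[0,0,0],"translation":[0.2,-6,0],"grip":0}]' | head -2
python3 -c "
from h import *
print(track());print(track('top3'));print(readout.get_obs()['ee_pos'])"
```

```text
time: 12.05
ee_pos: [0.4871, 0.1498, 0.0335]
time: 12.35
ee_pos: [0.4872, 0.1437, 0.0335]
{'t': 12.35, 'o421': (107, 554.1), 'r371': (25, 422.0), 'r209': (178, 0.7)}
{'t': 12.4, 'o422': (102, 555.5), 'r371': (33, 423.4), 'r209': (179, 0.7)}
[0.48722638 0.14368187 0.0334861 ]
```

```bash
python3 -m jog '[{"rotation":[0,0,0],"translation":[0,1,0],"grip":0},{"rotation":[0,0,0],"translation":[0,3,0],"grip":0},{"rotation":[0,0,0],"translation":[0,3,40],"grip":0},{"rotation":[0,0,0],"translation":[0,3,90],"grip":0},{"rotation":[0,0,0],"translation":[0,3,140],"grip":0},{"rotation":[0,0,0],"translation":[0,3,190],"grip":0},{"rotation":[0,0,0],"translation":[0,3,206],"grip":0}]' | head -2
python3 -c "
from h import *
print(track());print(track('top4'));p,_=imaging.camera('scene');cv2.imwrite('pics/scene4.png',p[:,:,::-1])
for n in ['top4','scene4']:
  im=cv2.imread('pics/%s.png'%n)
  print(blobs(im[:,:,::-1].copy(),'red',(200,190,535,300)))
a=cv2.imread('pics/top4.png')[210:290,300:420];b=cv2.imread('pics/scene4.png')[195:295,230:350]
cv2.imwrite('pics/cmp.png',np.hstack([cv2.resize(a,(400*3//4*2//2*1,400)) if 0 else cv2.resize(a,(480,320),interpolation=0), cv2.resize(b,(320,320),interpolation=0)]))"
```

```text
time: 13.15
ee_pos: [0.4882, 0.1475, 0.2451]
{'t': 13.15, 'o429': (101, 573.6), 'r378': (30, 441.6), 'r209': (173, 0.4)}
{'t': 13.2, 'o429': (100, 574.4), 'r379': (22, 442.1), 'r209': (173, 0.4)}
[([394, 224, 2, 2, 3], [394.3, 224.3]), ([379, 232, 2, 16, 22], [379.7, 239.3]), ([209, 240, 5, 43, 173], [210.5, 261.4])]
[([263, 209, 5, 2, 6], [265.0, 209.5]), ([279, 221, 9, 5, 17], [283.0, 223.0])]
```

View pics/cmp.png

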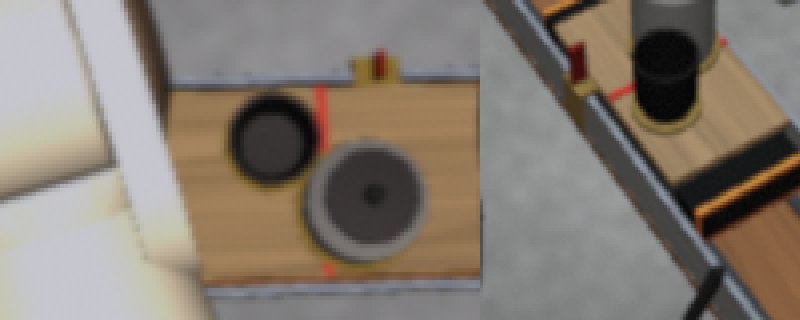

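The crop shows the fin at top column 394.4 and the line at about 379.5, still coasting. I predict it stops about 6 mm too far, so I'm taking the finger round to the front to brake.

```bash
python3 -m jog '[{"rotation":[0,0,0],"translation":[2,-50,0],"grip":0},{"rotation":[0,0,0],"translation":[4,-100,0],"grip":0},{"rotation":[0,0,0],"translation":[5,-150,0],"grip":0},{"rotation":[0,0,0],"translation":[7,-200,0],"grip":0},{"rotation":[0,0,0],"translation":[8,-250,0],"grip":0},{"rotation":[0,0,0],"translation":[10,-300,0],"grip":0},{"rotation":[0,0,0],"translation":[11,-350,0],"grip":0},{"rotation":[0,0,0],"translation":[12,-374,0],"grip":0},{"rotation":[0,0,0],"translation":[12,-374,-45],"grip":0},{"rotation":[0,0,0],"translation":[12,-374,-95],"grip":0},{"rotation":[0,0,0],"translation":[12,-374,-145],"grip":0},{"rotation":[0,0,0],"translation":[12,-374,-190],"grip":0},{"rotation":[0,0,0],"translation":[12,-374,-213],"grip":0}]'
python3 -c "
from h import *
print(track());print(track('top5'));p,_=imaging.camera('scene');cv2.imwrite('pics/scene5.png',p[:,:,::-1])
print(blobs(p,'red',(200,190,400,300)), readout.get_obs()['ee_pos'])"
```

```text
time: 14.6
ee_pos: [0.4959, -0.2255, 0.0201]
tcp_rot: [-179.6, 0.1, 92.0]
wrist_force: [0.3, -0.1, -0.1]
opening: 0.0
grasp_force: 0.0
{'t': 14.6, 'o438': (97, 598.2), 'o337': (104, 334.8), 'r388': (21, 467.0), 'r209': (176, 0.7), 'r389': (4, 466.8)}
{'t': 14.65, 'o438': (96, 599.0), 'o338': (100, 335.8), 'r388': (26, 467.5), 'r209': (178, 0.7)}
[([263, 209, 6, 2, 7], [265.4, 209.4]), ([274, 216, 8, 4, 14], [277.4, 217.4])] [ 0.49736446 -0.22614161  0.02390796]
```

```bash
python3 -c "
from h import *
f=lambda c,uv,z:round(1000*float((atz(c,uv,z)[:2]-S0)@D),1)
print('scene line',f('scene',(277.4,217.4),.06),'fin',f('scene',(265.2,209.45),.089),f('scene',(265.2,209.45),.085))
print('top fin',f('top',(394.4,224.3),.085),f('top',(394.4,226.5),.072))
im=cv2.imread('pics/scene5.png');a=cv2.resize(im[190:240,240:310],(700,500),interpolation=cv2.INTER_NEAREST);cv2.imwrite('pics/s5.png',a)
p=cv2.imread('pics/top5.png');print(p[222:231,391:399,2]);print(p[222:231,391:399,1]);
"
```

```text
scene line 469.9 fin 480.3 484.6
top fin 479.6 480.7
[[145 143 138 136 141 143 140 138]
 [143 134 118 114 127 137 139 139]
 [139 122  97  98 118 130 137 138]
 [136 120  91  94 115 128 136 140]
 [137 120  90  90 113 126 134 137]
 [136 119  88  86 108 119 129 135]
 [136 119  87  77  96 116 129 134]
 [135 122  95  84 100 121 134 134]
 [141 134 123 119 127 135 140 140]]
[[144 140 128 109 100 114 132 136]
 [139 128 102  71  64  98 127 133]
 [123 106  71  39  46  84 114 121]
 [112  95  58  27  38  78 106 115]
 [109  93  58  26  38  75 103 112]
 [109  93  58  26  35  70  98 109]
 [109  93  58  28  42  76 101 109]
 [108  95  68  53  67  91 106 109]
 [107 104  96  91  98 107 112 112]]
```

View pics/s5.png

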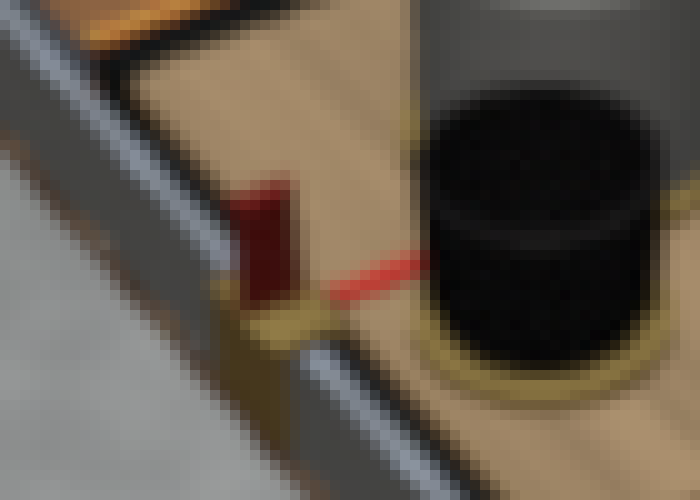

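The top and scene pictures both put the fin at about 479 on my line scale, and the line is at 468 now. I'll brake with a finger that backs away at about half the shuttle's speed.

```bash
python3 -m jog '[{"rotation":[0,0,0],"translation":[-0.2,8,0],"grip":0},{"rotation":[0,0,0],"translation":[-0.4,15,0],"grip":0},{"rotation":[0,0,0],"translation":[-0.6,20,0],"grip":0},{"rotation":[0,0,0],"translation":[-0.7,24,0],"grip":0},{"rotation":[0,0,0],"translation":[-0.8,26,0],"grip":0},{"rotation":[0,0,0],"translation":[-0.8,26.5,0],"grip":0},{"rotation":[0,0,0],"translation":[-0.8,26.2,0],"grip":0},{"rotation":[0,0,0],"translation":[-0.8,25.8,0],"grip":0},{"rotation":[0,0,0],"translation":[-0.8,25.4,0],"grip":0},{"rotation":[0,0,0],"translation":[-0.8,25,0],"grip":0},{"rotation":[0,0,0],"translation":[-0.8,24.6,0],"grip":0},{"rotation":[0,0,0],"translation":[-0.8,24.2,0],"grip":0},{"rotation":[0,0,0],"translation":[-0.8,23.8,0],"grip":0},{"rotation":[0,0,0],"translation":[-0.8,23.4,0],"grip":0},{"rotation":[0,0,0],"translation":[-0.8,23,0],"grip":0},{"rotation":[0,0,0],"translation":[-0.7,20,0],"grip":0},{"rotation":[0,0,0],"translation":[-0.6,14,0],"grip":0}]'
python3 -c "
from h import *
print(track());print(track('top6'));p,_=imaging.camera('scene');cv2.imwrite('pics/scene6.png',p[:,:,::-1])
b=blobs(p,'red',(200,190,400,300));print(b, readout.get_obs()['ee_pos'])
f=lambda c,uv,z:round(1000*float((atz(c,uv,z)[:2]-S0)@D),1)
print([f('scene',x[1],.06) for x in b])"
```

```text
time: 16.45
ee_pos: [0.4987, -0.2132, 0.0265]
tcp_rot: [-180.0, 0.3, 92.0]
wrist_force: [-0.2, -0.1, 0.7]
opening: -0.0
grasp_force: 0.0
{'t': 16.45, 'o442': (94, 609.3), 'o342': (101, 346.0), 'r392': (22, 477.8), 'r209': (181, 0.7)}
{'t': 16.5, 'o442': (96, 609.3), 'o342': (101, 346.0), 'r392': (24, 477.8), 'r209': (176, 0.7)}
[([263, 209, 5, 2, 6], [265.0, 209.5]), ([272, 213, 8, 5, 16], [275.5, 215.1])] [ 0.49861878 -0.21352654  0.02644744]
[511.3, 479.6]
```

Nearly level, and it appears to be standing still. I'll withdraw and check.

```bash
python3 -m jog '[{"rotation":[0,0,0],"translation":[0,-12,0],"grip":0},{"rotation":[0,0,0],"translation":[0,-15,50],"grip":0},{"rotation":[0,0,0],"translation":[0,-15,100],"grip":0},{"rotation":[0,0,0],"translation":[0,-15,150],"grip":0},{"rotation":[0,0,0],"translation":[0,-15,200],"grip":0},{"rotation":[0,0,0],"translation":[0,30,250],"grip":0},{"rotation":[0,0,0],"translation":[20,80,270],"grip":0},{"rotation":[0,0,0],"translation":[40,120,270],"grip":0},{"rotation":[0,0,0],"translation":[40,120,270],"grip":0},{"rotation":[0,0,0],"translation":[40,120,270],"grip":0}]'
python3 -c "
from h import *
o=readout.get_obs();p,_=imaging.camera('wrist');cv2.imwrite('pics/w.png',p[:,:,::-1])
print(o['ee_pos'],o['tcp_rot'],imaging.camera_info('wrist'))
print(blobs(p,'red',(0,0,640,480)))
print(track('top7'))"
```

```text
time: 17.6
ee_pos: [0.5395, -0.0918, 0.2965]
tcp_rot: [-180.0, 0.3, 92.1]
wrist_force: [0.7, -0.2, -1.0]
opening: -0.0001
grasp_force: 0.0
[ 0.53952022 -0.09179329  0.29648068] [-179.98341356    0.28248115   92.12962774] {'vertical_fov': 69.82624178307938, 'cx': 322.3032057929303, 'cy': 240.81698335170813, 'k1': -0.04388031758368174, 'tool_from_camera': array([[-5.69324747e-04, -9.57485046e-01, -2.88482344e-01,
         7.36765160e-02],
       [ 9.99999837e-01, -5.59954235e-04, -1.15004778e-04,
        -4.89887470e-04],
       [-5.14215557e-05, -2.88482363e-01,  9.57485208e-01,
        -1.43965656e-01],
       [ 0.00000000e+00,  0.00000000e+00,  0.00000000e+00,
         1.00000000e+00]])}
[([323, 171, 4, 2, 4], [324.5, 171.5]), ([330, 171, 7, 3, 10], [333.3, 171.6]), ([342, 174, 15, 6, 81], [349.1, 176.5])]
{'t': 17.65, 'o342': (96, 346.2), 'r392': (23, 477.8), 'r209': (172, 0.4)}
```

View pics/w.png

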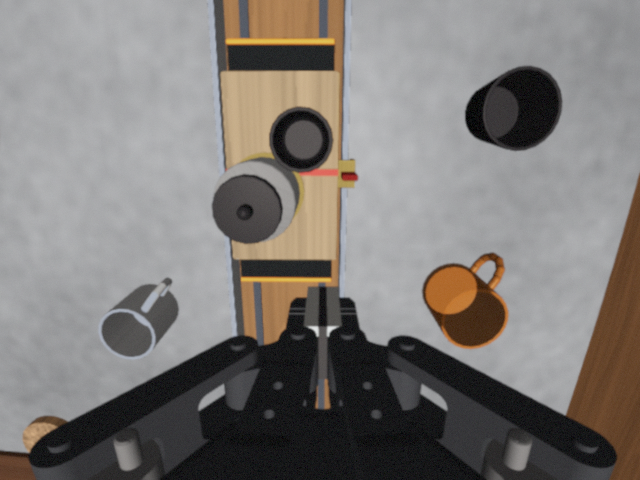

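The wrist view shows the line at row 172, reaching the brass clip (rows 160–187) with the fin at about (349,176). Now converting to mm.

```bash
python3 -c "
from h import *
from scipy.spatial.transform import Rotation as Ro
i=imaging.camera_info('wrist');T=np.eye(4);T[:3,:3]=Ro.from_euler('xyz',[-179.98341,.28248,92.12963],degrees=True).as_matrix();T[:3,3]=[.53952,-.09179,.29648]
i['extrinsics']=T@i['tool_from_camera'];imaging.camera_info=lambda n:i
f=lambda uv,z:(np.round(atz('w',uv,z),4),round(1000*float((atz('w',uv,z)[:2]-S0)@D),1))
im=cv2.imread('pics/w.png')[:,:,::-1].copy()
h=cv2.cvtColor(im,cv2.COLOR_RGB2HSV).astype(int)
m=((h[...,0]<8)|(h[...,0]>170))&(h[...,1]>100); 
for u in range(306,360,4):
  r=np.nonzero(m[160:190,u])[0]+160; print(u,r.tolist())
print('line',f((320,172),.06),f((337,172),.06)); 
for z in(.058,.075,.09):print('fin',z,f((349.1,176.5),z))
for r in(159.5,187.5):print('clip',f((347,r),.06))
print('orange',f((280,42),.05),f((285,279),.05))
print(im[155:192,341:359:3,0].T.tolist())
print(im[155:192,341:359:3,1].T.tolist())
"
```

```text
306 [171, 172, 173, 174]
310 [171, 172, 173, 174]
314 [169, 170, 171, 172, 173, 174, 175]
318 [169, 170, 171, 172, 173, 174, 175]
322 [169, 170, 171, 172, 173, 174, 175]
326 [169, 170, 171, 172, 173, 174, 175]
330 [169, 170, 171, 172, 173, 174, 175]
334 [169, 170, 171, 172, 173, 174, 175]
338 []
342 [173, 174, 175, 176, 177]
346 [173, 174, 175, 176, 177, 178, 179]
350 [173, 174, 175, 176, 177, 178, 179]
354 [173, 174, 175, 176, 177, 178, 179, 180]
358 []
line (array([ 0.5351, -0.0556,  0.06  ]), 479.1) (array([ 0.5536, -0.0549,  0.06  ]), 479.1)
fin 0.058 (array([ 0.5673, -0.0595,  0.058 ]), 484.1)
fin 0.075 (array([ 0.5659, -0.0576,  0.075 ]), 482.2)
fin 0.09 (array([ 0.5647, -0.056 ,  0.09  ]), 480.5)
clip (array([ 0.5638, -0.0411,  0.06  ]), 465.7)
clip (array([ 0.5655, -0.0714,  0.06  ]), 496.0)
orange (array([0.4896, 0.0737, 0.05  ]), 348.3) (array([ 0.4965, -0.1878,  0.05  ]), 609.9)
[[110, 110, 109, 109, 117, 151, 177, 176, 176, 173, 173, 174, 174, 174, 174, 171, 154, 127, 113, 107, 108, 114, 125, 147, 161, 170, 173, 175, 174, 173, 173, 169, 150, 131, 132, 134, 134], [170, 172
[... 1292 characters left out ...]
 167, 152, 149, 158, 158, 156, 156, 154, 156, 155, 153, 156, 148, 119, 68, 29, 31, 37, 42, 43, 47, 52, 95, 131, 149, 155, 152, 156, 153, 154, 165, 169, 167, 164], [182, 181, 176, 156, 120, 134, 156, 159, 156, 154, 155, 153, 156, 155, 154, 149, 122, 67, 28, 26, 34, 38, 42, 38, 53, 94, 130, 148, 157, 154, 154, 153, 157, 168, 179, 182, 181], [183, 184, 179, 160, 132, 141, 156, 158, 156, 156, 154, 158, 157, 156, 154, 149, 125, 71, 31, 26, 36, 42, 41, 44, 53, 94, 133, 152, 157, 162, 160, 162, 161, 170, 179, 182, 183], [184, 184, 184, 182, 180, 177, 180, 178, 179, 179, 180, 180, 181, 182, 182, 180, 178, 165, 141, 100, 68, 57, 55, 55, 73, 115, 154, 176, 179, 182, 180, 179, 179, 179, 181, 179, 182]]
```

The wrist and top views put the line about 2 mm short of the fin, and the scene view about 0. I'll leave it there and watch that it stays.

```bash
python3 -m jog '[{"rotation":[0,0,0],"translation":[-20,-40,20],"grip":0},{"rotation":[0,0,0],"translation":[-40,-80,20],"grip":0},{"rotation":[0,0,0],"translation":[-60,-120,20],"grip":0},{"rotation":[0,0,0],"translation":[-60,-120,20],"grip":0},{"rotation":[0,0,0],"translation":[-60,-120,20],"grip":0},{"rotation":[0,0,0],"translation":[-60,-120,20],"grip":0},{"rotation":[0,0,0],"translation":[-60,-120,20],"grip":0},{"rotation":[0,0,0],"translation":[-60,-120,20],"grip":0},{"rotation":[0,0,0],"translation":[-60,-120,20],"grip":0},{"rotation":[0,0,0],"translation":[-60,-120,20],"grip":0},{"rotation":[0,0,0],"translation":[-60,-120,20],"grip":0},{"rotation":[0,0,0],"translation":[-60,-120,20],"grip":0},{"rotation":[0,0,0],"translation":[-60,-120,20],"grip":0},{"rotation":[0,0,0],"translation":[-60,-120,20],"grip":0},{"rotation":[0,0,0],"translation":[-60,-120,20],"grip":0},{"rotation":[0,0,0],"translation":[-60,-120,20],"grip":0},{"rotation":[0,0,0],"translation":[-60,-120,20],"grip":0},{"rotation":[0,0,0],"translation":[-60,-120,20],"grip":0},{"rotation":[0,0,0],"translation":[-60,-120,20],"grip":0},{"rotation":[0,0,0],"translation":[-60,-120,20],"grip":0}]' | head -2
python3 -m jog '[{"rotation":[0,0,0],"translation":[0,0,0],"grip":0},{"rotation":[0,0,0],"translation":[0,0,0],"grip":0},{"rotation":[0,0,0],"translation":[0,0,0],"grip":0},{"rotation":[0,0,0],"translation":[0,0,0],"grip":0},{"rotation":[0,0,0],"translation":[0,0,0],"grip":0},{"rotation":[0,0,0],"translation":[0,0,0],"grip":0},{"rotation":[0,0,0],"translation":[0,0,0],"grip":0},{"rotation":[0,0,0],"translation":[0,0,0],"grip":0},{"rotation":[0,0,0],"translation":[0,0,0],"grip":0},{"rotation":[0,0,0],"translation":[0,0,0],"grip":0},{"rotation":[0,0,0],"translation":[0,0,0],"grip":0},{"rotation":[0,0,0],"translation":[0,0,0],"grip":0},{"rotation":[0,0,0],"translation":[0,0,0],"grip":0},{"rotation":[0,0,0],"translation":[0,0,0],"grip":0},{"rotation":[0,0,0],"translation":[0,0,0],"grip":0}]' | head -2
python3 -c "
from h import *
r=track('top8');print(r)
if abs(r['r392'][1]-477.8)<.7: print(bot.job_done())"
```

```text
time: 19.7
ee_pos: [0.4786, -0.2131, 0.3165]
time: 21.2
ee_pos: [0.4786, -0.2131, 0.3165]
{'t': 21.2, 'o442': (95, 609.4), 'o342': (104, 346.0), 'r392': (24, 477.8), 'r209': (179, 0.7)}
the job is handed in; nothing more can be done
None
```

The shuttle came to rest with its red line within about 2 mm of the marker's fin, handled only by its bumpers; it stood still for over 4 s with the hand away, and I handed the job in at about 21 s.

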